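Take down a stack of cigar tubes and pack it into fitted coffins

ROBOT

A 6-joint arm with a two-finger parallel gripper is mounted at the origin on a cart in front of the work surface, level with it; the furniture and walls round the work are solid. World frame = base frame: x ahead of the robot, y to its left, z up, the work surface at z = 0. Lengths are in mm, angles in degrees, forces in N, time in s.
With the tool pointing down it reaches from about 325 to 1000 mm from the base axis. Payload 5.1 kg.
Tool frame: the origin (TCP) lies at the very end of the fingers, on their centre line; the grasp point (between the pads) lies 19 mm behind it; z points along the fingers, y is the line along which they close (so a half turn about z gives the same grasp; the last joint's range is limited). The gripper opens to 85 mm and grips with 20 to 120 N. Pads are 22 mm wide; open, the fingers measure 114 mm over their backs; the gripper's body (76 mm by 85 mm) begins 54 mm behind the grasp point. The pads swing forward as they close: fully open they stand 13 mm farther back than shut.
Start: joints at [58.579, 7.093, 94.555, -0, 78.352, -4.733], TCP at [291.957, 580.729, 231.322] pointing down, gripper open.
Joint ranges: [-149.61, 149.61], [-58.7, 133.49], [1.44, 155.28], [-77.14, 257.14], [18.33, 153.61], [-166.67, 166.67]. Speed limits (degrees/s): [147.25, 147.25, 180, 180, 180, 180].

INTERFACE

Orientations are given as a 3x3 rotation matrix whose columns are the frame's x, y, z axes.
In Python, from workcell import ctrl gives the robot as it stands. Calls block until the motion is done:
- ctrl.reach(position, orientation): joint-space move of the TCP to a pose.
- ctrl.movel(position, ori=None, v=150): straight line of the TCP; ori=None keeps the orientation; v is the mean speed in mm/s.
- ctrl.goto_joints(angles): joint-space move.
- ctrl.move_gripper(opening, grasp_force=None): opening from 0.0 (shut) to 1.0 (fully open); grasp_force is the grip in N (None keeps the last); returns when the fingers have stopped.
- ctrl.hold(seconds).
- ctrl.solve_ik(position, orientation): joint angles nearest the present ones, or None.
- ctrl.get_image(name): name is "scene" or "top" or "wrist"; returns the picture (480x640x3 uint8, blue, green, red); there is no depth.
- ctrl.calibration(name): a dict with "intrinsics" (3x3 intrinsics, pixels), "dist_coeffs" ([k1, k2, p1, p2, k3] as OpenCV has them; the pictures are not rectified), "xyz" and "orientation" of the camera in the world. Camera axes: x right, y down, z forward; pixel columns grow to the right and rows downward; lengths in mm; the calibration is good to about 2 mm. A picture is of the moment at which its call begins: read the wrist's pose just before it. calibration takes no time and is no camera call; for the wrist camera it gives the pose at the moment of the call.
A pose or a line that the arm cannot do raises ctrl.PlanningError and nothing moves.
- ctrl.hand_in(): hands the job in; it is judged then, once.
Readings, each from a call of its own:
- ctrl.read_time_s(): time.
- ctrl.read_qpos(): joint angles.
- ctrl.read_joint_vel(): joint speeds.
- ctrl.read_joint_torque(): joint torques, N m.
- ctrl.read_tool_pos(): TCP position.
- ctrl.read_tool_rot(): TCP orientation.
- ctrl.read_wrist_force(): force on the tool from outside, world axes, zero at the start.
- ctrl.read_wrist_torque(): the same for the moment, N m.
- ctrl.read_grip_width(): opening from 0.0 (shut) to 1.0 (fully open).
- ctrl.read_gripper_force(): force on a finger pad.
Only numpy, scipy, OpenCV 4.12 (cv2) and the standard library are available. Lean on these libraries where they do the work, as an engineer would, in place of code of your own. Each camera call takes 0.05 s, during which the arm holds its last target. There are 200 camera calls.

TASK

Take the crosswise stack apart and pack it: lay each aluminium cigar tube flat in an open cedar coffin of its own, so that all three tubes fit into the three coffins. Two of the coffins are too long for their tubes: close up the empty space in each with the cedar spacer that fills it, laid lengthwise flat on the coffin's floor beyond the tube's end, so that no tube can slide more than about a centimetre.

Things in the scene. Friction and masses are not known exactly. Their poses are not given: they have to be found in the camera images.
- tube_short: Aluminium cigar tube with a screw cap, 71 mm long, 22 mm thick, about 30 g; the shortest of the three. Origin at its middle, on its axis; x along it. It does not roll. At the start it lies in the upper layer of the stack: short tube and spacers laid across both longer tubes, 48 mm apart (centres), in any order.
- tube_middle: Aluminium cigar tube with a screw cap, 134 mm long, 22 mm thick, about 45 g; the middle one of the three. Origin at its middle, on its axis; x along it. It does not roll. At the start it lies in the lower layer of the stack: the two longer tubes side by side, 48 mm apart (centres), on a 2 mm cedar sheet, in either order.
- tube_long: Aluminium cigar tube with a screw cap, 187 mm long, 22 mm thick, about 45 g; the longest of the three. Origin at its middle, on its axis; x along it. It does not roll. At the start it lies in the lower layer of the stack: the two longer tubes side by side, 48 mm apart (centres), on a 2 mm cedar sheet, in either order.
- spacer_long: Plain cedar spacer block, 49 mm long, 22 mm wide, 20 mm high; the longer of the two. Origin at its centre; x along its length, z up through its height. At the start it lies flat in the upper layer of the stack: short tube and spacers laid across both longer tubes, 48 mm apart (centres), in any order.
- spacer_short: Plain cedar spacer block, 37 mm long, 22 mm wide, 20 mm high; the shorter of the two. Origin at its centre; x along its length, z up through its height. At the start it lies flat in the upper layer of the stack: short tube and spacers laid across both longer tubes, 48 mm apart (centres), in any order.
- coffin_130: Open shallow cedar coffin (box for one tube), fixed, inside 130 mm long, 30 mm wide; shortest of three that lie side by side, parallel, 48 mm apart (centres), in any order, on a dark board. Origin: centre of its underside; x along its length, z up. Floor 3 mm above the origin; side and end walls 4 mm thick, tops 8 mm above the floor (11 mm above the origin).
- coffin_181: Open shallow cedar coffin (box for one tube), fixed, inside 181 mm long, 30 mm wide; middle one of three that lie side by side, parallel, 48 mm apart (centres), in any order, on a dark board. Origin: centre of its underside; x along its length, z up. Floor 3 mm above the origin; side and end walls 4 mm thick, tops 8 mm above the floor (11 mm above the origin).
- coffin_197: Open shallow cedar coffin (box for one tube), fixed, inside 197 mm long, 30 mm wide; longest of three that lie side by side, parallel, 48 mm apart (centres), in any order, on a dark board. Origin: centre of its underside; x along its length, z up. Floor 3 mm above the origin; side and end walls 4 mm thick, tops 8 mm above the floor (11 mm above the origin).

How it is judged:
By the outcome, as a careful person would: the job done as asked, in the order asked, and still so for the second after the job is handed in, with the robot touching nothing.
It also fails if it takes over 104 s, if anything falls off the work surface, if the arm or the gripper's body presses on something with over 40 N, if the wrist force passes 120 N, or if a joint passes its speed limit or range.

## Working session

There is one attempt and no reset: what is moved stays moved. The work goes in short steps, each a Python script; the robot and the scene stay as the last script left them, time stands still between calls to the robot, and variables do not carry over. Pictures are saved under pics/ and viewed, at most 14 in all, crops included, and the job is handed in when it is done.

```bash
ls; mkdir -p pics; python3 - <<'E'
from workcell import ctrl
import cv2
for n in("top","scene"):
    cv2.imwrite(f"pics/{n}0.png",ctrl.get_image(n)); c=ctrl.calibration(n); print(n,c)
print(ctrl.calibration("wrist"),ctrl.read_tool_rot(),ctrl.read_time_s())
E
```

```text
pics
top {'intrinsics': array([[584.26936541,   0.        , 310.37125615],
       [  0.        , 584.26936541, 240.04355155],
       [  0.        ,   0.        ,   1.        ]]), 'dist_coeffs': array([-0.04203771,  0.        ,  0.        ,  0.        ,  0.        ]), 'xyz': array([393.00953422, 306.94206101, 926.03581132]), 'orientation': array([[ 0.01610458, -0.99912581,  0.0385779 ],
       [-0.9995765 , -0.01702314, -0.02360149],
       [ 0.02423758, -0.03818147, -0.99897683]])}
scene {'intrinsics': array([[440.65481519,   0.        , 322.0501612 ],
       [  0.        , 440.65481519, 240.29268744],
       [  0.        ,   0.        ,   1.        ]]), 'dist_coeffs': array([-0.04016761,  0.        ,  0.        ,  0.        ,  0.        ]), 'xyz': array([  60.95684877, -364.69334389,  431.30436416]), 'orientation': array([[ 0.86268332, -0.19718823,  0.4657191 ],
       [-0.50525096, -0.37670091,  0.77641348],
       [ 0.02233721, -0.90510399, -0.42460314]])}
{'intrinsics': array([[376.07139645,   0.        , 316.59874515],
       [  0.        , 376.07139645, 241.2927734 ],
       [  0.        ,   0.        ,   1.        ]]), 'dist_coeffs': array([0.02328934, 0.        , 0.        , 0.        , 0.        ]), 'xyz': array([215.8698678 , 618.7535432 , 372.65138933]), 'orientation': array([[ 0.44832936,  0.84522195,  0.29086191],
       [ 0.89386226, -0.42271781, -0.14939846],
       [-0.00332235,  0.3269702 , -0.94502881]])} [[-8.93438022e-01  4.49185414e-01 -9.82276762e-04]
 [ 4.49186466e-01  8.93436527e-01 -1.64049611e-03]
 [ 1.40715015e-04 -1.90690702e-03 -9.99998172e-01]] 0.1
```

View pics/top0.png

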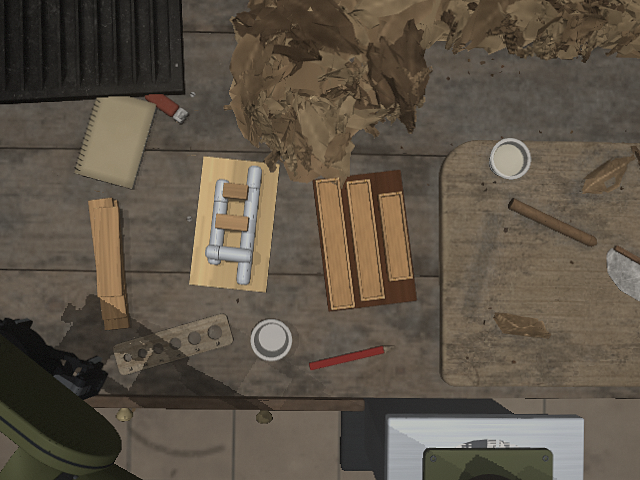

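View pics/scene0.png

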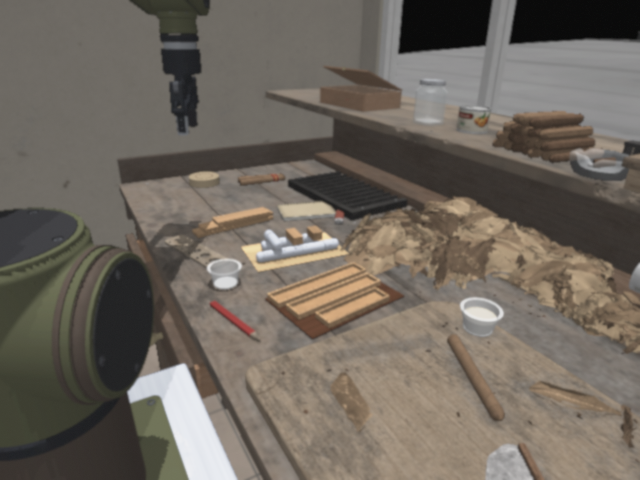

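The top view shows the stack around (235,225): lower tubes run up the image, and the cap tube at (230,255) plus spacers at (235,190) and (232,222) lie across. The coffins are around (335,245), (366,240) and (397,235), longest on the left. Paper lies beyond the stack. Next is a close wrist view.

```bash
cat > h.py <<'E'
from workcell import ctrl
import cv2, numpy as np
def ray(c,px):
    p=cv2.undistortPoints(np.array(px,float).reshape(-1,1,2),c["intrinsics"],c["dist_coeffs"]).reshape(-1,2)
    return np.c_[p,np.ones(len(p))]@np.array(c["orientation"]).T
def px2w(c,px,z):
    d=ray(c,px); o=np.array(c["xyz"]); z=np.broadcast_to(z,len(d))
    return o+d*((z-o[2])/d[:,2])[:,None]
def R(a):  # tool down, tool x axis (along-object) at world angle a deg
    a=np.radians(a); x=np.array([np.cos(a),np.sin(a),0]); z=np.array([0,0,-1.]); return np.c_[x,np.cross(z,x),z]
E
python3 - <<'E'
from h import *
c=ctrl.calibration("top")
print(px2w(c,[(235,225),(365,240),(300,170)],[24,8,30]).round())
# camera relative to tool
w=ctrl.calibration("wrist");Rt=np.array(ctrl.read_tool_rot());
print((Rt.T@(np.array(w["xyz"])-ctrl.read_tool_pos())).round(1),(Rt.T@w["orientation"]).round(2))
for p in [(420,440,250),(390,230,250)]:
  for a in range(-180,180,45):
    q=ctrl.solve_ik(p,R(a)); print(p,a,None if q is None else np.round(q))
E
```

```text
[[449. 402.  24.]
 [430. 199.   8.]
 [535. 304.  30.]]
[ 8.510e+01  1.000e-01 -1.425e+02] [[ 0.   -0.94 -0.33]
 [ 1.    0.   -0.  ]
 [ 0.   -0.33  0.94]]
(420, 440, 250) -180 [ 41.   1.  99.  -0.  80. -49.]
(420, 440, 250) -135 [ 41.   1.  99.  -0.  80. -94.]
(420, 440, 250) -90 [  41.    1.   99.   -0.   80. -139.]
(420, 440, 250) -45 None
(420, 440, 250) 0 [ 41.   1.  99.  -0.  80. 131.]
(420, 440, 250) 45 [41.  1. 99. -0. 80. 86.]
(420, 440, 250) 90 [41.  1. 99. -0. 80. 41.]
(420, 440, 250) 135 [41.  1. 99. -0. 80. -4.]
(390, 230, 250) -180 [ 24. -20. 117.  -0.  82. -66.]
(390, 230, 250) -135 [  24.  -20.  117.   -0.   82. -111.]
(390, 230, 250) -90 [  24.  -20.  117.   -0.   82. -156.]
(390, 230, 250) -45 [ 24. -20. 117.  -0.  82. 159.]
(390, 230, 250) 0 [ 24. -20. 117.  -0.  82. 114.]
(390, 230, 250) 45 [ 24. -20. 117.  -0.  82.  69.]
(390, 230, 250) 90 [ 24. -20. 117.  -0.  82.  24.]
(390, 230, 250) 135 [ 24. -20. 117.  -0.  82. -21.]
```

```bash
python3 - <<'E'
from h import *
import pickle
d={}
for n,p in(("w1",(400,410,140)),("w2",(385,215,140))):
    ctrl.reach(p,R(0)) ; ctrl.hold(.2)
    c=ctrl.calibration("wrist"); im=ctrl.get_image("wrist"); cv2.imwrite(f"pics/{n}.png",im); d[n]=c
pickle.dump(d,open("cal.pkl","wb")); print(ctrl.read_time_s())
E
```

```text
3.425
```

View pics/w1.png

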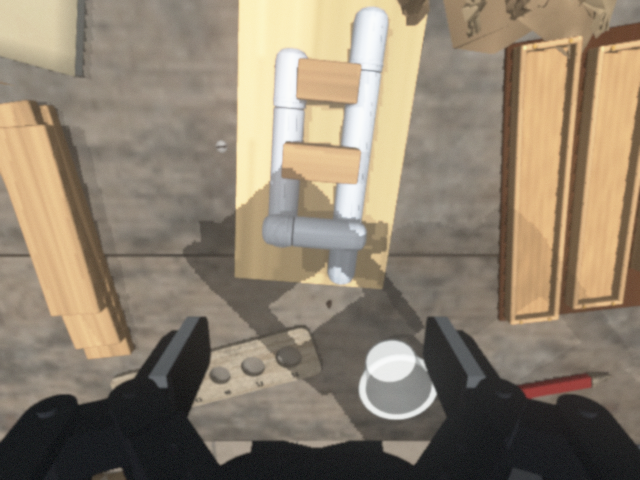

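View pics/w2.png

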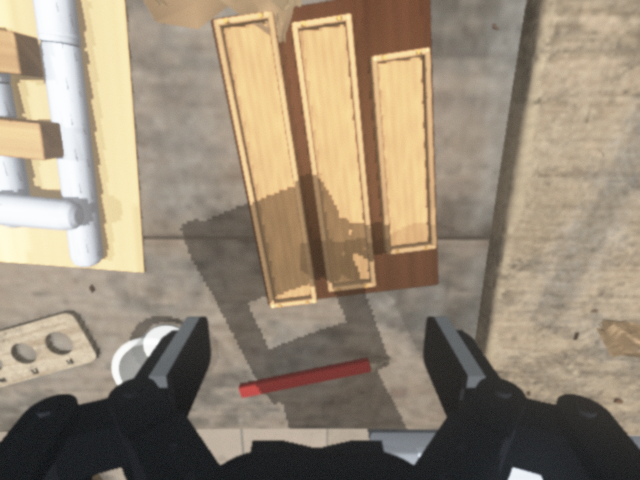

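The wrist pictures show tube_long on the right (371,20)-(341,275), tube_middle on the left (290,55)-(283,215), spacer_short at (329,80), spacer_long at (321,162) and tube_short at (315,232). The coffins, left to right, are 197, 181 and 130. I'll zoom in for accurate corners.

```bash
python3 - <<'E'
import cv2,numpy as np
a=cv2.resize(cv2.imread("pics/w1.png")[0:295,250:400],None,fx=2,fy=2,interpolation=3)
b=cv2.resize(cv2.imread("pics/w2.png")[5:300+5,205:445],None,fx=2,fy=2,interpolation=3)
cv2.imwrite("pics/z.png",np.hstack([a,b]))
E
```

```text
Traceback (most recent call last):
ValueError: all the input array dimensions except for the concatenation axis must match exactly, but along dimension 0, the array at index 0 has size 590 and the array at index 1 has size 600
```

```bash
python3 - <<'E'
import cv2,numpy as np
a=cv2.resize(cv2.imread("pics/w1.png")[0:300,250:400],None,fx=2,fy=2,interpolation=3)
b=cv2.resize(cv2.imread("pics/w2.png")[5:305,205:445],None,fx=2,fy=2,interpolation=3)
cv2.imwrite("pics/z.png",np.hstack([a,b]))
E
```

```text
(no output)
```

View pics/z.png

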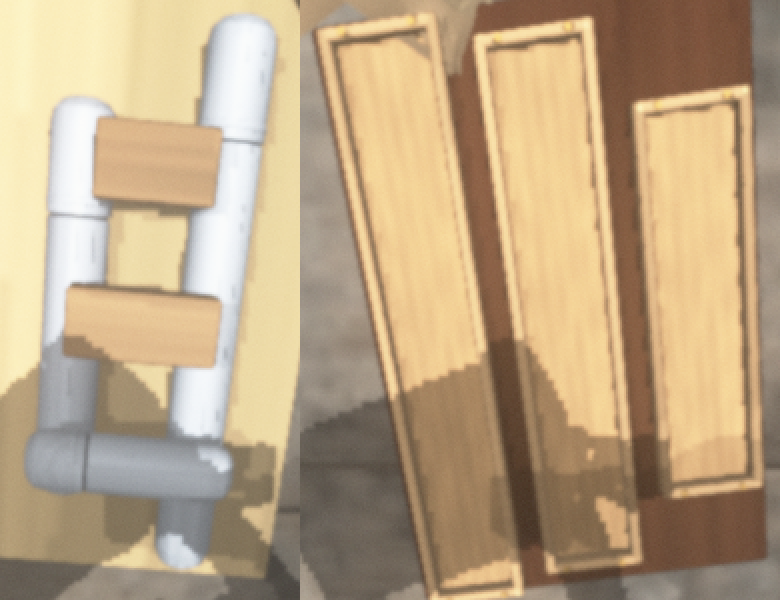

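```bash
cat > m.py <<'E'
from h import *
import pickle
d=pickle.load(open("cal.pkl","rb"))
A=lambda L:[(250+u/2,v/2) for u,v in L]; B=lambda L:[(205+(u-300)/2,5+v/2) for u,v in L]
def rep(n,P,Q): # ends
    v=Q-P; print(n,"mid",((P+Q)/2).round(1),"len",np.linalg.norm(v).round(1),"ang",np.degrees(np.arctan2(v[1],v[0])).round(1), "ends",P[:2].round(1),Q[:2].round(1))
for n,L in dict(c197=[(315,28),(434,13),(522,592),(430,598)],c181=[(474,36),(592,17),(640,563),(546,574)],c130=[(633,102),(748,87),(763,487),(668,496)]).items():
    w=px2w(d["w2"],B(L),14.); rep(n,(w[2]+w[3])/2,(w[0]+w[1])/2); print(np.linalg.norm(w[0]-w[1]).round(1),np.linalg.norm(w[3]-w[2]).round(1))
for n,L,z in(("long",[(182,568),(245,14)],13),("midline",[(71,400),(85,97)],13),("short",[(232,473),(25,461)],35)):
    rep(n,*px2w(d["w1"],A(L),z))
for n,L,z in(("s_short",[(97,118),(221,127),(216,206),(93,197)],43),("s_long",[(68,290),(221,299),(217,367),(64,355)],44)):
    w=px2w(d["w1"],A(L),z); rep(n,(w[1]+w[2])/2,(w[0]+w[3])/2); print(np.linalg.norm(w[0]-w[3]).round(1))
E
python3 m.py
```

```text
c197 mid [424.3 248.7  14. ] len 202.4 ang 7.9 ends [324.  234.8] [524.5 262.6]
37.4 37.0
c181 mid [429.5 200.9  14. ] len 188.9 ang 7.6 ends [335.9 188.4] [523.1 213.4]
37.1 37.3
c130 mid [436.4 152.8  14. ] len 137.2 ang 8.4 ends [368.6 142.8] [504.3 162.9]
36.6 36.0
long mid [449.3 383.3  13. ] len 189.9 ang -4.6 ends [354.7 390.8] [544.  375.7]
midline mid [471.7 429.3  13. ] len 99.1 ang -4.1 ends [422.3 432.9] [521.1 425.8]
short mid [403.7 411.7  35. ] len 71.7 ang 86.6 ends [401.6 375.9] [405.9 447.5]
s_short mid [499.9 403.4  43. ] len 36.3 ang 86.2 ends [498.8 385.3] [501.1 421.5]
21.1
s_long mid [452.3 407.3  44. ] len 48.0 ang 86.2 ends [450.7 383.3] [453.9 431.3]
20.1
```

```bash
cat > act.py <<'E'
from h import *
CA=7.9; u=np.array([np.cos(np.radians(CA)),np.sin(np.radians(CA))])
C={197:np.array([424.3,248.7]),181:np.array([429.5,200.9]),130:np.array([436.4,152.8])}
HT=100; OP=.45; G=7   # G: TCP height over object's underside
def pick(xy,ang,bottom,op=OP):
    ctrl.move_gripper(op); ctrl.reach([*xy,HT],R(ang)); ctrl.movel([*xy,bottom+G],v=120)
    ctrl.move_gripper(0,40); ctrl.movel([*xy,HT],v=150)
    print("width",round(ctrl.read_grip_width()*85,1),"grip",np.round(ctrl.read_gripper_force(),1),"t",ctrl.read_time_s())
def place(c,off,floor=6.,lo=-3,hi=4,ang=CA+180):
    xy=C[c]+off*u
    ctrl.reach([*xy,HT],R(ang)); ctrl.movel([*xy,floor+hi+G],v=120); ctrl.hold(.15)
    f0=ctrl.read_wrist_force()[2]; h=hi
    while h>lo:
        h-=.7; ctrl.movel([*xy,floor+h+G],v=20); f=ctrl.read_wrist_force()[2]-f0
        if f>3: break
    print("placed bottom",round(floor+h,1),"dF",round(f,1),"f0",round(f0,1))
    ctrl.move_gripper(OP); ctrl.movel([*xy,HT],v=150); print("t",ctrl.read_time_s())
E
python3 - <<'E'
from act import *
pick((403.7,411.7),86.3,24)
cv2.imwrite("pics/p1.png",ctrl.get_image("wrist"))
place(130,26.2)
cv2.imwrite("pics/p2.png",ctrl.get_image("wrist"))
a=[cv2.resize(cv2.imread(f"pics/p{i}.png"),(400,300)) for i in(1,2)];cv2.imwrite("pics/p12.png",np.hstack(a))
E
```

```text
width 21.1 grip 39.5 t 6.6667
placed bottom 7.9 dF 5.6 f0 -0.3
t 11.4417
```

View pics/p12.png

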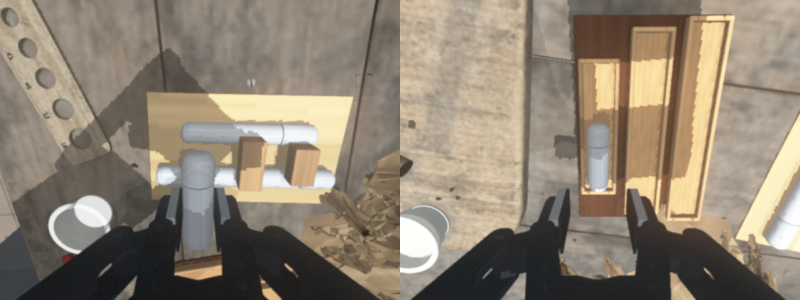

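Tube_short is lying in coffin_130 near its far end. Next are the two spacers.

```bash
python3 - <<'E'
from act import *
pick((452.3,407.3),86.3,24)
place(130,-37.2)
pick((499.9,403.4),86.3,22.5)
place(181,-68.7)
ctrl.reach([455,185,150],R(187.9)); ctrl.hold(.2)
print(ctrl.read_time_s())
import pickle; pickle.dump(ctrl.calibration("wrist"),open("cal3.pkl","wb"))
im=ctrl.get_image("wrist");cv2.imwrite("pics/w3.png",im); 
E
```

```text
width 20.7 grip 39.0 t 15.225
placed bottom 7.9 dF 5.3 f0 -0.0
t 19.8917
width 20.7 grip 39.5 t 23.6
placed bottom 7.9 dF 3.6 f0 -0.3
t 28.125
28.8333
```

View pics/w3.png

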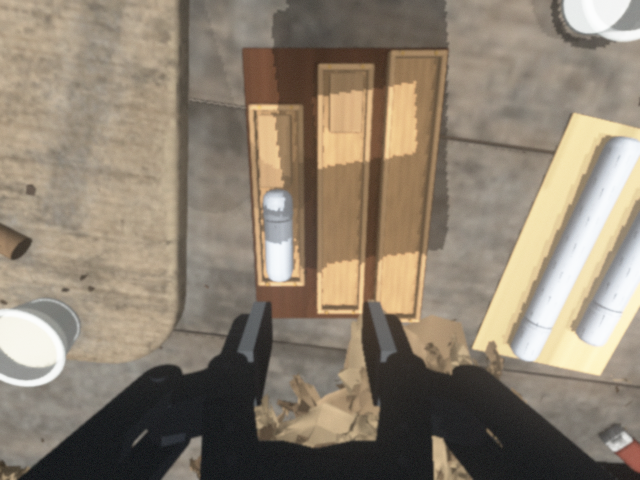

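Both spacers appear to be at the near ends: coffin_130 around (277,150), coffin_181 around (346,100). I'll zoom in to confirm.

```bash
python3 - <<'E'
from h import *
im=cv2.imread("pics/w3.png")
a=cv2.resize(im[40:240+60,240:385],None,fx=2.3,fy=2.3,interpolation=2)
b=cv2.resize(im[100:380,470:640],None,fx=2.1357,fy=2.1357,interpolation=2)
a=cv2.convertScaleAbs(a,alpha=1.3); b=cv2.resize(b,(b.shape[1],a.shape[0])); cv2.imwrite("pics/z3.png",np.hstack([a,b]));print(a.shape,b.shape)
E
```

```text
(598, 334, 3) (598, 363, 3)
```

View pics/z3.png

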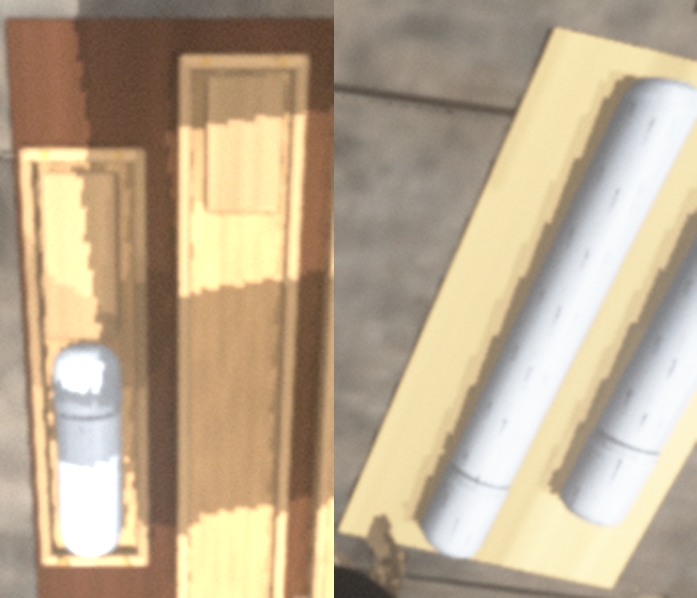

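```bash
python3 - <<'E'
from act import *
import pickle
w=px2w(pickle.load(open("cal3.pkl","rb")),[(526.7,360.3),(626.4,137.5),(589.9,344.9)],13); print(w.round(1))
n=(w[0]+w[1])/2; print("long mid",n.round(1))
assert np.linalg.norm(n[:2]-(449.3,383.3))<8
pick((454.4,430.7),175.8,2)
cv2.imwrite("pics/p4.png",ctrl.get_image("wrist"))
place(181,20.7)
cv2.imwrite("pics/p5.png",ctrl.get_image("wrist"))
a=[cv2.resize(cv2.imread(f"pics/p{i}.png"),(400,300)) for i in(4,5)];cv2.imwrite("pics/p45.png",np.hstack(a))
E
```

```text
[[546.2 381.8  13. ]
 [357.1 391.2  13. ]
 [523.4 429.1  13. ]]
long mid [451.7 386.5  13. ]
width 20.9 grip 39.2 t 32.0333
placed bottom 7.9 dF 4.8 f0 -0.1
t 35.7667
```

View pics/p45.png

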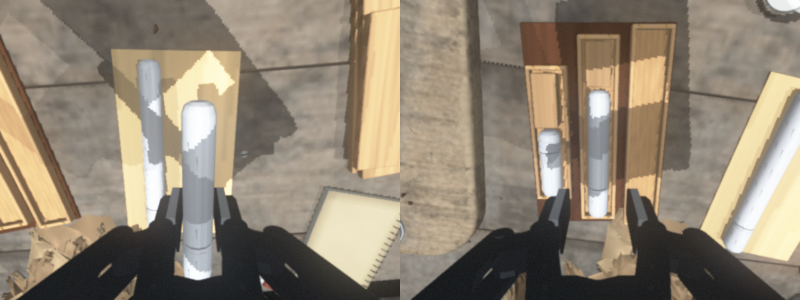

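Tube_middle is in coffin_181. Tube_long is next.

```bash
python3 - <<'E'
from act import *
pick((450.5,385),175.6,2)
place(197,-1.5)
ctrl.reach([465,200,140],R(187.9)); ctrl.hold(.2)
im=ctrl.get_image("wrist");cv2.imwrite("pics/w6.png",im)
cv2.imwrite("pics/z6.png",cv2.convertScaleAbs(cv2.resize(im[40:340,225:475],None,fx=2,fy=2,interpolation=2),alpha=1.3)); print(ctrl.read_time_s())
E
```

```text
width 21.2 grip 39.6 t 38.7417
placed bottom 7.9 dF 5.0 f0 -0.4
t 42.1333
42.7833
```

View pics/z6.png

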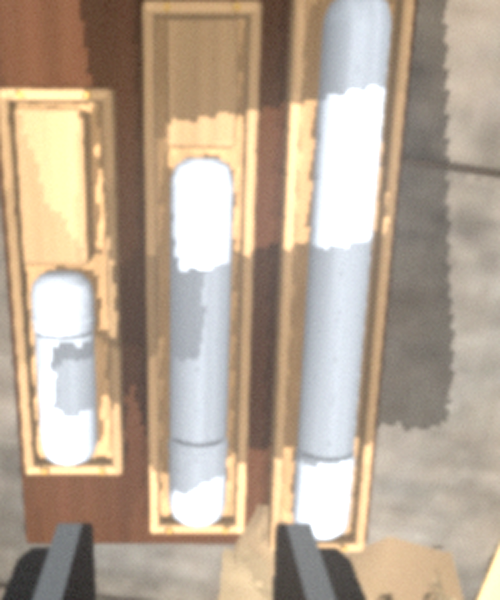

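Tubes and spacers sit in their coffins; the near end of tube_long is cropped out of this view. I'll take one more look at the near ends.

```bash
python3 - <<'E'
from act import *
ctrl.reach([420,215,115],R(187.9)); ctrl.hold(.2)
im=ctrl.get_image("wrist"); cv2.imwrite("pics/z7.png",cv2.convertScaleAbs(cv2.resize(im[60:340,190:500],None,fx=2.1,fy=2.1,interpolation=2),alpha=1.4,beta=15)); print(ctrl.read_time_s())
E
```

```text
43.3583
```

View pics/z7.png

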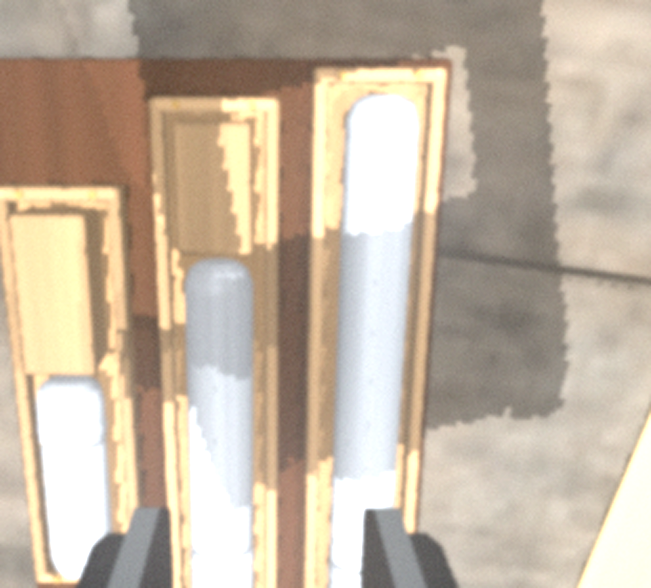

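```bash
python3 - <<'E'
from act import *
c=ctrl.calibration("wrist"); T=np.array(ctrl.read_tool_pos())
a=px2w(c,[(190+382/2.1,60+94/2.1)],17)
b=px2w({**c,"xyz":np.array(c["xyz"])+np.array([465,200,140])-T},[(225+323/2,40+541/2),(225+67/2,40+467/2),(225+197/2,40+527/2),(225+203/2,40+157/2),(225+65/2,40+268/2)],17)
r=px2w({**c,"xyz":np.array(c["xyz"])+np.array([465,200,140])-T},[(225+320/2,40+550/2),(225+75/2,40+474/2),(225+197/2,40+533/2)],14)
s=lambda p,k:((p[:2]-C[k])@u).round(1)
print("long",s(a[0],197),s(b[0],197),"rim",s(r[0],197)); print("short",s(b[4],130),s(b[1],130),"rim",s(r[1],130)); print("middle",s(b[3],181),s(b[2],181),"rim",s(r[2],181))
E
```

```text
long -96.0 98.9 rim 104.7
short -8.2 68.1 rim 72.4
middle -45.0 94.2 rim 98.5
```

```bash
python3 -c "
from workcell import ctrl
print(ctrl.hand_in())"
```

```text
the job is handed in; nothing more can be done
None
```

I handed the job in at about 43 s: tube_short is in coffin_130 with spacer_long, tube_middle in coffin_181 with spacer_short, and tube_long in coffin_197; close-up pictures showed all five flat, though spacer_short went in before tube_middle because it lay on top of it.

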